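# Hold the long cell in the light path of the optical bench

### The job

Set up the little optical bench for a transmission reading: seat the aperture stop fully astride the rail on the lamp's half and let go of it, then take the longest of the three lidded glass cells out of the rack by its two frosted broad faces, the fingers never touching its clear end windows, and leave the two shorter cells where they are. No holder fits this cell, so finish while holding it, upright and still, in the light path over the detector's half of the rail: centre on the beam line, clear ends facing lamp and detector, touching nothing but the fingers, and not put down or let go.

Things in the scene. Friction and masses are not known exactly. Their poses are not given: they have to be found in the camera images.
- optical_bench: Fixed optical bench. Origin on the work surface under the rail's middle; y along the rail towards the lamp, x across, z up. Rail: aluminium bar 18 mm wide, 440 mm long, top face 40 mm above the work surface, open below (its underside at 18 mm). The beam runs level along y over the rail's centre line (x = 0), 100 mm above the work surface. Lamp's half: y > 0; detector's half: y < 0
- lamp_mouth (a point): centre of the lamp's open end, on the beam, 121 mm from the rail's middle (bench axes). The lamp is a grey finned box, 58 mm wide, top 137 mm above the work surface, with a black collimator tube of 31 mm diameter pointing at the detector
- detector_mouth (a point): centre of the detector's open end, on the beam, 132 mm from the rail's middle (bench axes). The detector is a black round can of 55 mm diameter, lying level on a post, with an entrance tube of 25 mm diameter pointing at the lamp
- seat_spot (a point): point on the rail's top face, on its centre line, 60 mm from the rail's middle on the lamp's half (bench axes): a good place for the aperture stop
- hold_spot (a point): point on the beam, 100 mm above the work surface, 60 mm from the rail's middle on the detector's half (bench axes): a good place for the centre of the cell
- aperture_stop: Loose rider, 0.22 kg, upright on the work surface; origin at the centre of its underside, x across the rail, y along it (either way round), z up. Dark foot 44 (x) by 36 (y) by 23 mm high with a slot along y, 21 mm wide, 14 mm deep, bevelled to 33 mm wide at the underside. Seated, its origin lies 14 mm below the rail's top face, 26 mm above the work surface
- stop_hole (a point): centre of the hole in the stop's plate, 74 mm above its underside (axes of the stop); on the beam when seated. The aluminium plate is 36 mm wide (x), 10 mm thick (y), from 51 to 97 mm above the underside, on a post, with a ring of 29 mm diameter 3 mm proud on both faces. Grip it by its two narrow side edges, 36 mm apart along x, near the top
- cell_rack: Fixed grey plastic rack, 40 (x) by 190 (y) mm, 18 mm high; origin at the centre of its underside. Three equal pockets in a row along its y axis, 60 mm apart, each 47 (y) by 23 (x) mm and 12 mm deep, floor 6 mm above the work surface. One cell stands in each, in any order, long sides along the rack's y
- long_cell_center (a point): centre of the longest cell, half-way up: 24.5 mm above its underside, 30.5 mm above the work surface in the rack. A loose upright glass block, 44 mm long (its y), 20 mm wide (x), 49 mm high with its 4 mm white lid, 0.05 kg. The broad faces, 20 mm apart along x, are frosted: grip there. The ends (+y and -y) are clear windows. It stands 37 mm out of the rack
- long_cell: the same cell, origin at the centre of its underside
- window_a: clear end window of the longest cell at its +y end, 18 mm wide, 2 mm thick, set in 1 mm from the frosted faces; origin level with the cell's underside. Not to be touched by the fingers
- window_b: the same at the -y end
- medium_cell_center (a point): centre, half-way up, of the middle-sized cell (24 mm long, 20 mm wide, 49 mm high); it stays in the rack
- short_cell_center (a point): centre, half-way up, of the shortest cell (14 mm long, 20 mm wide, 49 mm high); it stays in the rack
Mind the look-alikes: they are no part of the job. What is shaped like the aperture_stop but blue is not meant.

How it is judged:
By the outcome, as a careful person would: the job done as asked, in the order asked, and still so for the second after the job is handed in, while the arm keeps its last pose, push and grip.
It also fails if it takes over 54 s, if anything falls off the work surface, if the arm or the gripper's body presses on something with over 40 N, if the wrist force passes 120 N, or if a joint passes its speed limit or range.

### The arm

A 6-joint arm with a two-finger parallel gripper is mounted at the origin on a cart in front of the work surface, level with it; the furniture and walls round the work are solid. World frame = base frame: x ahead of the robot, y to its left, z up, the work surface at z = 0. Lengths are in m, angles in rad, forces in N, time in s.
With the tool pointing down it reaches from about 0.275 to 0.825 m from the base axis. Payload 4.9 kg.
Tool frame: the origin (TCP) lies at the very end of the fingers, on their centre line; the grasp point (between the pads) lies 19 mm behind it; z points along the fingers, y is the line along which they close (so a half turn about z gives the same grasp; the last joint's range is limited). The gripper opens to 85 mm and grips with 20 to 120 N. Pads are 22 mm wide; open, the fingers measure 114 mm over their backs; the gripper's body (76 mm by 85 mm) begins 54 mm behind the grasp point. The pads swing forward as they close: fully open they stand 13 mm farther back than shut.
Start: joints at [-0.134, 0.326, -0.193, 1.052, 0, 1.437], TCP at [0.55, 0, 0.231] pointing down, gripper open.
Joint ranges: [-2.65, 2.65], [-0.97, 1.79], [-1.3, 1.35], [-1.93, 2.1], [-1.47, 1.37], [-3.14, 3.14]. Speed limits (rad/s): [2.57, 2.57, 3.14, 3.14, 3.14, 3.14].

### API

Orientations are given as a unit quaternion [w, x, y, z].
In Python, from plant import state, read_camera, get_calibration, finish_job, silhouettes gives the robot as it stands.
- The arm moves only by the tool jog_arm, never from a script. Its argument "targets" is one flat list of numbers, 5 for each row, row after row: the shift along the tool's x, y, z in m, then the turn about the tool's z in rad, then the closure, from 0 (fully open) to 1 (shut). In form: [x, y, z, roll, grip, x, y, z, roll, grip, ...]. A call has 1 to 10 rows; each row is the pose to reach, as a shift and turn from the pose commanded when the call began, along the tool's axes at that moment; what a row does not reach only later rows make up. A row lasts 1/12 s, in which the tool goes at most 41.7 mm and 7.16 degrees, less where a joint would pass 70% of its speed; a pose out of reach is approached as far as the arm can. A call with a gripper value outside its range is refused whole. The fingers move at their own pace and stop on an object; the grip force is fixed at half the most. Time passes only in rows, so rows that repeat a pose let the fingers close. It gives the time, the measured TCP pose, the force, the opening and the grip force at its end, in the units of the state.
- state(): the state, without advancing time (a new reading comes with each control period).
- read_camera(name): name is "scene" or "side" or "wrist"; returns (picture, depth): 480x640x3 uint8, blue, green, red; 480x640 float32, m along the optical axis (not along the pixel's ray), 0 where there is no reading.
- get_calibration(name): a dict with "fx", "fy", "cx", "cy" (pixels), "k1" (the pictures are not rectified: a ray, as slopes to the right and down, at radius r is drawn at 1 + k1 r^2 times it, then the intrinsics apply), "T" (4x4, takes a point from camera to world coordinates); the wrist camera has in their place "T_tool_cam" (4x4, takes a point from camera to tool coordinates, whose origin is the TCP and whose axes are the flange's). Camera axes: x right, y up, looking along -z (the intrinsics and any distortion apply to the point x, -y, -z); pixel columns grow to the right and rows downward; lengths in m; the calibration is good to about 2 mm. A picture is of the moment at which its call begins: read the wrist's pose just before it. get_calibration takes no time and is no camera call.
- finish_job(): hands the job in; it is judged then, once.
Trained networks look in the newest picture that a camera, given by its name, has taken for a name from the list of things; names that differ only in an ending like _2 or _b are one class to them, and where a whole thing is asked for, a point or a joint stands for the part that bears it (a point fixed in the world has none). Each returns a list of dicts, best first, with "p" (0 to 1); they miss things now and then, are a little off and sometimes report something else, mostly with a low value. They report only what shows in the picture. A call takes as long as a camera call. They do not tell look-alikes from the thing itself.
- silhouettes(camera, query): "mask" (480x640 bool, what is visible of it) and "bbox" ([left, top, right, bottom] in pixels, round what is visible of it).
The state is a dict: "time_s": time; "qpos": joint angles; "joint_vel": joint speeds; "joint_torque": joint torques, N m; "tool_pos": TCP position; "tool_rot": TCP orientation; "force": force on the tool from outside, world axes, zero at the start; "ft_torque": the same for the moment, N m; "opening": finger opening in m; "gripper_force": force on a finger pad.
Only numpy, scipy, OpenCV 4.12 (cv2) and the standard library are available. Lean on these libraries where they do the work, as an engineer would, in place of code of your own. Each camera call takes 0.05 s, during which the arm holds its last target. There are 200 camera calls.

## Working session

There is one attempt and no reset: what is moved stays moved. The work goes in short steps, Python scripts to look and compute and a tool call to move; the robot and the scene stay as the last step left them, time stands still between calls to the robot, and variables do not carry over. Pictures are saved under pics/ and viewed, at most 10 in all, crops included, and the job is handed in when it is done.

Besides the shell and the picture viewer there is one more tool, called after "Emit:" as name(argument=value, ...) on one line, values as JSON. jog_arm: Moves the arm, as the interface text tells. Its arguments: {"type":"object","properties":{"targets":{"type":"array"}},"required":["targets"]}

```bash
mkdir -p pics; ls; cat > h.py <<'E'
import numpy as np, cv2
from plant import state, read_camera, get_calibration, finish_job, silhouettes
from scipy.spatial.transform import Rotation as R
def tool_T(s=None):
    s=s or state(); q=s["tool_rot"]; T=np.eye(4)
    T[:3,:3]=R.from_quat([q[1],q[2],q[3],q[0]]).as_matrix(); T[:3,3]=s["tool_pos"]; return T
def cloud(cam,depth,T=None):
    c=get_calibration(cam)
    if T is None: T=np.array(c["T"]) if "T" in c else tool_T()@np.array(c["T_tool_cam"])
    v,u=np.mgrid[0:480,0:640].astype(np.float32)
    K=np.array([[c["fx"],0,c["cx"]],[0,c["fy"],c["cy"]],[0,0,1]])
    n=cv2.undistortPoints(np.stack([u,v],-1).reshape(-1,1,2),K,np.array([c["k1"],0,0,0])).reshape(480,640,2)
    P=np.stack([n[...,0]*depth,-n[...,1]*depth,-depth],-1)
    W=P@T[:3,:3].T+T[:3,3]; W[depth<=0]=np.nan; return W
E
python3 - <<'E'
from h import *
s=state(); print({k:np.round(v,3) for k,v in s.items()})
for c in ["scene","side","wrist"]:
    T=tool_T(); p,d=read_camera(c); cv2.imwrite(f"pics/{c}0.png",p); W=cloud(c,d,T if False else None); np.save(f"{c}0.npy",W)
    for q in ["aperture_stop","long_cell","cell_rack","optical_bench","lamp_mouth","detector_mouth","medium_cell_center","short_cell_center"]:
        try:
            for r in silhouettes(c,q)[:4]:
                m=r["mask"]; w=W[m]; w=w[np.isfinite(w[:,0])]
                print(c,q,round(r["p"],2),np.round(r["bbox"]).tolist(),np.round(np.median(w,0),3) if len(w) else None,np.round(np.percentile(w,98,axis=0)[2],3) if len(w) else None)
        except Exception as e: print(c,q,e)
E
```

```text
pics
{'time_s': np.float64(0.0), 'qpos': array([-0.134,  0.327, -0.194,  1.052,  0.   ,  1.437]), 'joint_vel': array([-0.001, -0.002, -0.   , -0.   , -0.   , -0.002]), 'joint_torque': array([-1.0000e-03, -4.4340e+01,  2.6244e+01,  1.6000e-02, -0.0000e+00,
       -0.0000e+00]), 'tool_pos': array([0.549, 0.   , 0.231]), 'tool_rot': array([-0.001,  0.707,  0.707, -0.001]), 'force': array([ 1.346, -0.277,  0.179]), 'ft_torque': array([-0.012, -0.013, -0.055]), 'gripper_force': np.float64(0.0), 'opening': np.float64(0.086)}
scene aperture_stop 0.8 [375.0, 228.0, 398.0, 278.0] [ 0.378 -0.125  0.026] 0.096
scene aperture_stop 0.66 [368.0, 211.0, 390.0, 255.0] [ 0.431 -0.217  0.063] 0.096
scene long_cell 0.85 [278.0, 322.0, 300.0, 361.0] [0.409 0.228 0.044] 0.056
scene cell_rack 0.78 [269.0, 302.0, 327.0, 378.0] [0.41  0.212 0.017] 0.02
scene optical_bench 0.87 [223.0, 186.0, 351.0, 309.0] [0.559 0.089 0.076] 0.136
scene optical_bench 0.54 [307.0, 287.0, 317.0, 318.0] [0.432 0.107 0.04 ] 0.055
scene lamp_mouth 0.81 [219.0, 183.0, 349.0, 308.0] [0.56  0.084 0.052] 0.136
scene medium_cell_cent
[... 1453 characters left out ...]
perture_stop 0.78 [111.0, 293.0, 180.0, 367.0] [ 0.386 -0.12   0.029] 0.098
wrist aperture_stop 0.75 [187.0, 365.0, 237.0, 440.0] [ 0.438 -0.217  0.025] 0.085
wrist cell_rack 0.85 [144.0, 1.0, 225.0, 131.0] [0.44  0.119 0.018] 0.02
wrist optical_bench 0.88 [293.0, 0.0, 398.0, 435.0] [0.568 0.075 0.13 ] 0.138
wrist lamp_mouth 0.85 [291.0, 2.0, 401.0, 439.0] [0.568 0.075 0.13 ] 0.138
wrist lamp_mouth 0.56 [137.0, 0.0, 185.0, 16.0] [0.431 0.149 0.032] 0.056
wrist detector_mouth 0.7 [291.0, 3.0, 397.0, 436.0] [0.568 0.075 0.13 ] 0.138
wrist medium_cell_center 0.55 [160.0, 62.0, 207.0, 98.0] [0.444 0.096 0.055] 0.057
wrist short_cell_center 0.59 [140.0, 0.0, 184.0, 17.0] [0.43  0.149 0.032] 0.056
```

```bash
python3 - <<'E'
import cv2,numpy as np
a=cv2.imread("pics/scene0.png");b=cv2.imread("pics/wrist0.png")
A=cv2.resize(a[170:390,200:420],(580,580));B=cv2.imread("pics/side0.png")[160:390,205:480]
cv2.imwrite("pics/crop0.png",A);cv2.imwrite("pics/side_c.png",cv2.resize(B,(690,577)))
E
```

```text
(no output)
```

View pics/crop0.png

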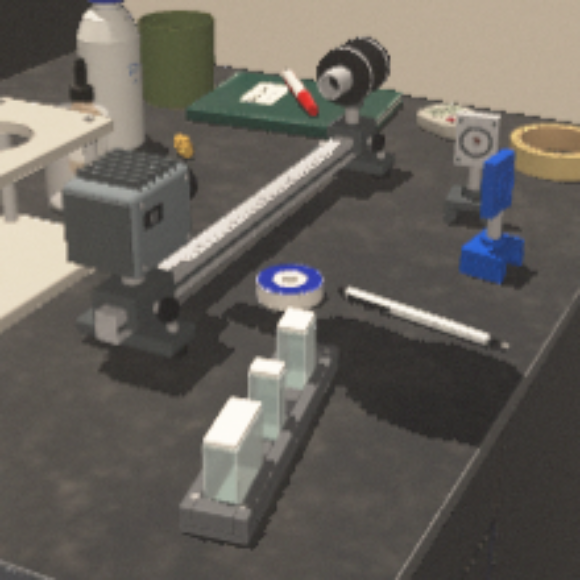

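View pics/wrist0.png

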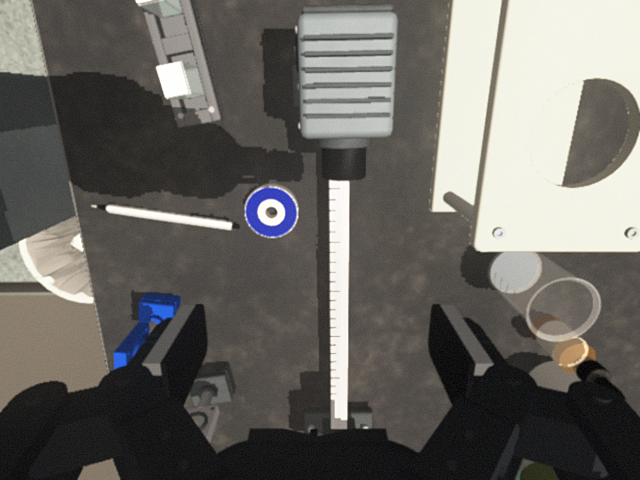

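Crop: the silver stop is at scene px (381,231), about world (0.43,-0.22). The blue look-alike is at (386,252). The longest cell is at (288,341), in the rack end nearest the viewer, with the short one at (301,321) and the medium at (312,302). The blue/white disc is not a stop. I choose the silver one. Next I measure the rail and the stop.

```bash
cat > m.py <<'E'
from h import *
print(np.round(get_calibration("wrist")["T_tool_cam"],3), get_calibration("wrist")["fx"])
for c in ["scene","side","wrist"]:
    W=np.load(f"{c}0.npy").reshape(-1,3)
    r=W[(abs(W[:,2]-.041)<.006)&(abs(W[:,0]-.562)<.03)&(W[:,1]>-.12)&(W[:,1]<.08)]
    if len(r)>50:
        mu=r.mean(0); 
        b=[]
        for y in np.arange(-.11,.07,.01):
            k=r[abs(r[:,1]-y)<.005]
            if len(k)>4: b.append((y,(np.percentile(k[:,0],3)+np.percentile(k[:,0],97))/2,np.ptp(k[:,0])))
        b=np.array(b); p=np.polyfit(b[:,0],b[:,1],1); print(c,"rail x=",p,"w",b[:,2].mean(),"z",mu[2],len(r))
    l=W[(W[:,2]>.09)&(W[:,2]<.15)&(abs(W[:,0]-.565)<.06)&(W[:,1]>-.35)&(W[:,1]<.3)]
    for nm,k in (("lamp",l[l[:,1]>0.03]),("det",l[l[:,1]<-.06])):
        if len(k)>20: print(c,nm,np.round(np.percentile(k,[1,50,99],axis=0),3).tolist(),len(k))
    s=W[(W[:,2]>.06)&(W[:,2]<.11)&(abs(W[:,0]-.43)<.05)&(abs(W[:,1]+.22)<.05)]
    if len(s)>10:
        q=s[:,:2].astype(np.float32); print(c,"stop",cv2.minAreaRect(q),np.round(np.percentile(s,[1,50,99],axis=0),3).tolist(),len(s))
E
python3 m.py
```

```text
[[-0.001  0.95   0.314  0.08 ]
 [ 1.     0.001  0.     0.   ]
 [ 0.     0.314 -0.95  -0.144]
 [ 0.     0.     0.     1.   ]] 386.3766995669672
scene rail x= [-0.01710077  0.56737938] w 0.017649589154967688 z 0.039180696645855835 397
scene lamp [[0.536, 0.036, 0.091], [0.552, 0.117, 0.12], [0.592, 0.134, 0.137]] 1576
scene det [[0.545, -0.304, 0.09], [0.562, -0.251, 0.11], [0.595, -0.221, 0.127]] 484
scene stop ((0.4286929965019226, -0.22025462985038757), (0.036308255046606064, 0.017762620002031326), 9.935210227966309) [[0.411, -0.229, 0.061], [0.428, -0.218, 0.081], [0.446, -0.212, 0.097]] 265
side rail x= [-0.01541181  0.56930868] w 0.017953727611621326 z 0.040814252535720755 753
side lamp [[0.537, 0.031, 0.091], [0.555, 0.065, 0.117], [0.595, 0.132, 0.138]] 888
side det [[0.547, -0.31, 0.096], [0.566, -0.273, 0.12], [0.597, -0.222, 0.129]] 1244
side stop ((0.4305436909198761, -0.22064805030822754), (0.03647853061556816, 0.01615634374320507), 7.8822736740112305) [[0.412, -0.23, 0.062], [0.427, -0.223, 0.095], [0.448, -0.212, 0.1]] 233
wrist rail x= [-0.01841902  0.56872521] w 0.017455939340977264 z 0.040901981933319155 2638
wrist lamp [[0.539, 0.032, 0.108], [0.567, 0.092, 0.131], [0.595, 0.131, 0.138]] 14754
wrist stop ((0.4362686276435852, -0.21685908734798431), (0.011443148367106915, 0.02670515701174736), 76.96016693115234) [[0.424, -0.225, 0.06], [0.442, -0.216, 0.072], [0.448, -0.212, 0.091]] 469
```

View pics/side_c.png

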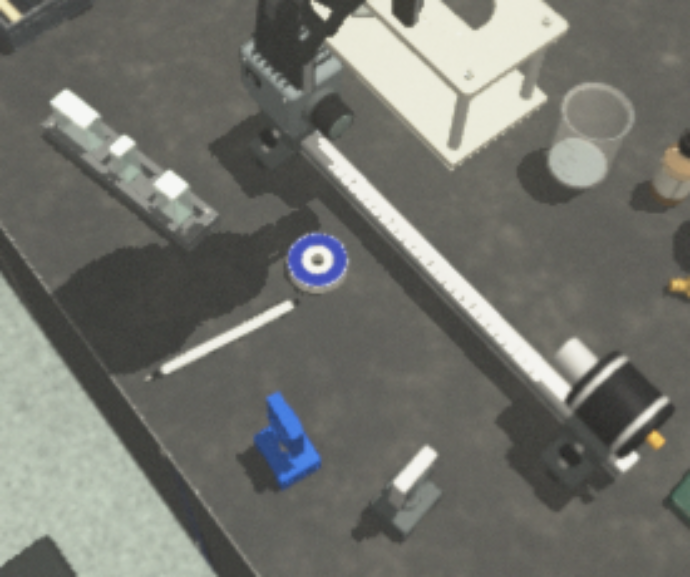

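Emit:
jog_arm(targets=[-0.03, -0.02, 0.0, -0.05, 0, -0.06, -0.04, 0.0, -0.1, 0, -0.1, -0.06, 0.01, -0.15, 0, -0.14, -0.08, 0.02, -0.15, 0, -0.18, -0.1, 0.03, -0.15, 0, -0.21, -0.115, 0.03, -0.15, 0, -0.22, -0.12, 0.03, -0.15, 0, -0.22, -0.12, 0.03, -0.15, 0, -0.22, -0.12, 0.03, -0.15, 0])

```text
time_s: 2.1
tool_pos: [0.4297, -0.2206, 0.2013]
tool_rot: [-0.0, 0.653, 0.757, 0.0]
force: [-0.5, 0.7, 0.3]
opening: 0.0858
gripper_force: 0.0
```

```bash
python3 - <<'E'
from h import *
print(np.round(state()["tool_pos"],4)); T=tool_T(); print(np.round(T[:3,:3],3))
p,d=read_camera("wrist"); cv2.imwrite("pics/wrist1.png",p); W=cloud("wrist",d,T@np.array(get_calibration("wrist")["T_tool_cam"])); np.save("wrist1.npy",W)
for r in silhouettes("wrist","aperture_stop"): print(r["p"],r["bbox"])
W=W.reshape(-1,3)
n=(abs(W[:,0]-.43)<.04)&(abs(W[:,1]+.22)<.04)
for a,b in ((.09,.106),(.055,.086),(.015,.03)):
    s=W[n&(W[:,2]>a)&(W[:,2]<b)]; print(a,b,len(s),cv2.minAreaRect(s[:,:2].astype(np.float32)),np.round(np.percentile(s,[1,50,99],axis=0),4).tolist())
E
```

```text
[ 0.4297 -0.2206  0.2013]
[[-0.147  0.989  0.   ]
 [ 0.989  0.147  0.   ]
 [ 0.     0.    -1.   ]]
0.92 [248.2, 52.4, 305.6, 123.5]
0.83 [290.3, 180.3, 345.8, 238.2]
0.09 0.106 943 ((0.42984357476234436, -0.22259314358234406), (0.03598233684897423, 0.011685585603117943), 8.625885963439941) [[0.4122, -0.2296, 0.0906], [0.43, -0.222, 0.0978], [0.4473, -0.2154, 0.0995]]
0.055 0.086 500 ((0.4289511442184448, -0.21720656752586365), (0.036008745431900024, 0.004695043433457613), 9.266376495361328) [[0.4116, -0.2212, 0.0561], [0.4291, -0.2172, 0.0705], [0.4465, -0.2134, 0.0858]]
0.015 0.03 1142 ((0.4289146661758423, -0.21823516488075256), (0.04359126836061478, 0.027331331744790077), 7.425039768218994) [[0.4071, -0.2289, 0.0169], [0.4274, -0.2134, 0.0239], [0.4507, -0.2028, 0.0297]]
```

View pics/wrist1.png

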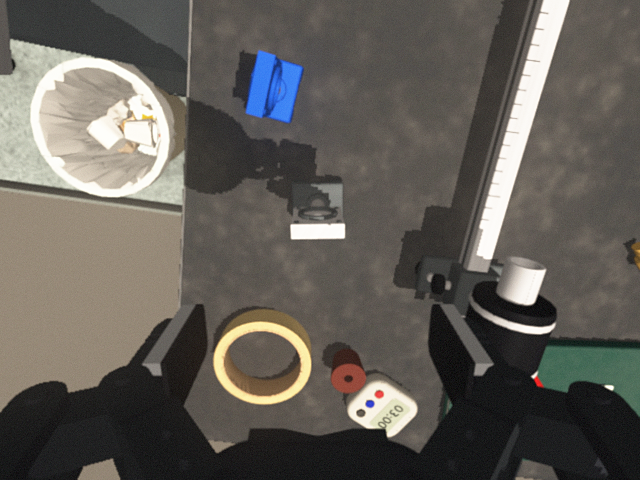

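The silver stop sits centred at about (318,210) and square to the fingers. The blue one, up-left at (274,87), is well clear. Descend and grip.

Emit:
jog_arm(targets=[-0.001, -0.0005, 0.03, 0, 0, -0.0015, -0.0005, 0.065, 0, 0, -0.0015, -0.0005, 0.1, 0, 0, -0.0015, -0.0005, 0.125, 0, 0.2, -0.0015, -0.0005, 0.138, 0, 0.3, -0.0015, -0.0005, 0.138, 0, 0.4, -0.0015, -0.0005, 0.138, 0, 0.7, -0.0015, -0.0005, 0.138, 0, 1, -0.0015, -0.0005, 0.138, 0, 1, -0.0015, -0.0005, 0.138, 0, 1])

```text
time_s: 3.03
tool_pos: [0.4306, -0.2218, 0.0644]
tool_rot: [0.001, 0.652, 0.758, 0.0]
force: [-0.2, 0.3, -1.9]
opening: 0.0351
gripper_force: 59.8
```

Emit:
jog_arm(targets=[0, 0, 0, 0, 1, 0, 0, 0, 0, 1, 0, 0, 0, 0, 1, 0, 0, 0, 0, 1])

```text
time_s: 3.37
tool_pos: [0.43, -0.2218, 0.0638]
tool_rot: [0.0, 0.652, 0.758, 0.0]
force: [0.0, 0.4, 2.6]
opening: 0.0352
gripper_force: 60.0
```

Emit:
jog_arm(targets=[0, 0, -0.02, 0, 1, 0, 0, -0.05, 0, 1, 0.01, 0.01, -0.075, 0, 1, 0.035, 0.035, -0.08, 0.03, 1, 0.062, 0.062, -0.08, 0.06, 1, 0.089, 0.089, -0.08, 0.09, 1, 0.116, 0.116, -0.08, 0.13, 1, 0.143, 0.143, -0.08, 0.13, 1, 0.16, 0.16, -0.08, 0.13, 1, 0.1675, 0.1655, -0.08, 0.13, 1])

```text
time_s: 4.2
tool_pos: [0.5703, -0.0282, 0.1431]
tool_rot: [0.0, 0.699, 0.715, 0.001]
force: [-0.4, -0.5, -1.8]
opening: 0.0349
gripper_force: 60.5
```

Emit:
jog_arm(targets=[0, 0, 0, 0, 1, 0, 0, 0, 0, 1, 0, 0, 0, 0, 1])

```text
time_s: 4.45
tool_pos: [0.5673, -0.0323, 0.143]
tool_rot: [-0.0, 0.7, 0.714, -0.001]
force: [-0.3, -1.1, -1.0]
opening: 0.0354
gripper_force: 60.5
```

```bash
cat > m2.py <<'E'
from h import *
import sys
n=sys.argv[1]
T=tool_T(); print(np.round(T,4))
p,d=read_camera("wrist"); cv2.imwrite(f"pics/wrist{n}.png",p); W=cloud("wrist",d,T@np.array(get_calibration("wrist")["T_tool_cam"])).reshape(-1,3)
def rail(W,y0,y1,c):
    r=W[(abs(W[:,2]-.040)<.005)&(abs(W[:,0]-.569)<.025)&(W[:,1]>y0)&(W[:,1]<y1)]
    b=[]
    for y in np.arange(y0,y1,.005):
        k=r[abs(r[:,1]-y)<.0025]
        if len(k)>8: b.append((y,(np.percentile(k[:,0],3)+np.percentile(k[:,0],97))/2,np.ptp(k[:,0])))
    b=np.array(b)
    if len(b)>3: print(c,"rail",np.polyfit(b[:,0],b[:,1],1),b[:,2].mean(),np.median(r[:,2]),len(r))
rail(W,-.01,.05,"wrist")
for c in ("wrist","scene","side"):
    if c!="wrist":
        p,d=read_camera(c); cv2.imwrite(f"pics/{c}{n}.png",p); V=cloud(c,d).reshape(-1,3)
        rail(V,-.2,.03,c)
    else: V=W
    t=T[:3,3]; u=(abs(V[:,0]-t[0])<.017)&(abs(V[:,1]-t[1])<.03)
    for a,b in ((-.065,-.038),(-.008,.024),(.02,.045)):
        s=V[u&(V[:,2]>t[2]+a)&(V[:,2]<t[2]+b)]
        if len(s)>10: print(c,a,len(s),cv2.minAreaRect(s[:,:2].astype(np.float32)),np.round(np.percentile(s,[1,50,99],axis=0),4).tolist())
E
python3 m2.py 2
```

```text
[[-1.870e-02  9.998e-01 -1.400e-03  5.673e-01]
 [ 9.998e-01  1.870e-02 -5.000e-04 -3.230e-02]
 [-4.000e-04 -1.400e-03 -1.000e+00  1.430e-01]
 [ 0.000e+00  0.000e+00  0.000e+00  1.000e+00]]
wrist rail [-0.02128356  0.5690999 ] 0.01734044131705594 0.04098830459064082 1322
wrist -0.065 2628 ((0.5673155784606934, -0.02992599830031395), (0.0343383364379406, 0.027993597090244293), 1.0354303121566772) [[0.5505, -0.0432, 0.0852], [0.5683, -0.0235, 0.1031], [0.584, -0.0162, 0.1046]]
wrist -0.008 3364 ((0.5672706961631775, -0.030345071107149124), (0.03398007154464722, 0.008947491645812988), 1.5468995571136475) [[0.5506, -0.033, 0.1354], [0.5674, -0.0294, 0.1519], [0.584, -0.0261, 0.1668]]
wrist 0.02 5128 ((0.5672532916069031, -0.03298064321279526), (0.03410349786281586, 0.014593956992030144), 1.6067395210266113) [[0.5506, -0.0395, 0.1635], [0.5671, -0.0303, 0.1763], [0.5839, -0.0264, 0.1783]]
scene rail [-0.0169627   0.56698384] 0.016497200063104695 0.039353309640627526 438
scene -0.065 170 ((0.5674012303352356, -0.032160647213459015), (0.03443866968154907, 0.03539877384901047), 2.238560914993
[... 494 characters left out ...]

side rail [-0.02164978  0.56847419] 0.01729725657946445 0.04067886432941342 822
side -0.065 156 ((0.5672926902770996, -0.032559096813201904), (0.03384958952665329, 0.03577512130141258), 0.022905349731445312) [[0.5504, -0.0504, 0.0861], [0.5608, -0.0418, 0.1031], [0.5841, -0.0153, 0.1049]]
side -0.008 89 ((0.5669465065002441, -0.03676183149218559), (0.03370044007897377, 0.007336452603340149), 3.366703987121582) [[0.5504, -0.0409, 0.1356], [0.569, -0.0372, 0.1504], [0.5837, -0.0339, 0.1668]]
side 0.02 102 ((0.5676631331443787, -0.03657327592372894), (0.035873375833034515, 0.011066473089158535), 17.047725677490234) [[0.5505, -0.0413, 0.164], [0.5715, -0.036, 0.1748], [0.5837, -0.0275, 0.1812]]
```

View pics/wrist2.png

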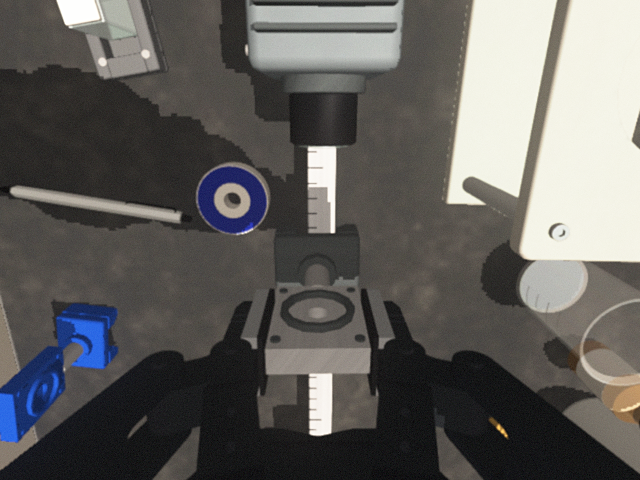

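Picture: the stop is held upright with its foot at (317,258), above the rail at (321,190), and the lamp tube ends at about row 145. Next I measure the foot's edges against the rail.

```bash
cat > m3.py <<'E'
from h import *
def fit(W,zc,dz,y0,y1,xc,hw,nm):
    r=W[(abs(W[:,2]-zc)<dz)&(abs(W[:,0]-xc)<hw)&(W[:,1]>y0)&(W[:,1]<y1)]; b=[]
    for y in np.arange(y0,y1,.003):
        k=r[abs(r[:,1]-y)<.0015]
        if len(k)>8: b.append((y,(k[:,0].min()+k[:,0].max())/2,np.ptp(k[:,0])))
    b=np.array(b); ok=abs(b[:,2]-np.median(b[:,2]))<.003; b=b[ok]
    print(nm,np.round(np.polyfit(b[:,0],b[:,1],1),4),"mid",b[:,:2].mean(0).round(4),"w",b[:,2].mean().round(4),len(b))
T=tool_T(); p,d=read_camera("wrist"); W=cloud("wrist",d,T@np.array(get_calibration("wrist")["T_tool_cam"])).reshape(-1,3)
print(T[:3,3].round(4))
fit(W,.04,.004,-.005,.03,.569,.02,"rail")
z=T[2,3]
fit(W,z-.04,.005,-.04,0,.569,.035,"foot")
fit(W,z+.034,.004,-.04,-.02,.568,.019,"top")
k=W[(abs(W[:,2]-(z-.04))<.005)&(abs(W[:,0]-.569)<.02)&(W[:,1]<.02)&(W[:,1]>-.06)]; print("foot +y edge",np.percentile(k[:,1],99.5),"z",np.median(k[:,2]))
k=W[(W[:,2]>.085)&(W[:,2]<.14)&(abs(W[:,0]-.569)<.02)&(W[:,1]>.01)&(W[:,1]<.05)]; print("tube mouth",np.percentile(k[:,1],[0.5,2]))
E
python3 m3.py
```

```text
[ 0.5677 -0.0325  0.1433]
rail [-0.0186  0.569 ] mid [0.007  0.5689] w 0.0173 9
foot [-0.0035  0.5671] mid [-0.028   0.5672] w 0.0433 9
top [-0.0068  0.5676] mid [-0.031   0.5678] w 0.0359 7
foot +y edge -0.016430756340052536 z 0.10348348329704188
tube mouth [0.02845116 0.02897613]
```

Emit:
jog_arm(targets=[0, 0.002, 0.0, 0, 1, 0, 0.002, 0.015, 0, 1, 0, 0.002, 0.03, 0, 1, 0, 0.002, 0.036, 0, 1, 0, 0.002, 0.04, 0, 1, 0, 0.002, 0.043, 0, 1, 0, 0.002, 0.046, 0, 1, 0, 0.002, 0.049, 0, 1, 0, 0.002, 0.051, 0, 1, 0, 0.002, 0.051, 0, 1])

```text
time_s: 5.48
tool_pos: [0.5703, -0.0311, 0.0921]
tool_rot: [-0.0, 0.7, 0.714, -0.0]
force: [-0.5, -0.3, -1.5]
opening: 0.035
gripper_force: 60.5
```

Emit:
jog_arm(targets=[0, 0, 0.001, 0, 1, 0, 0, 0.002, 0, 1, 0, 0, 0.003, 0, 1, 0, 0, 0.003, 0, 1])

```text
time_s: 5.82
tool_pos: [0.5706, -0.0312, 0.0897]
tool_rot: [0.0, 0.7, 0.714, 0.0]
force: [-1.1, 0.4, 1.9]
opening: 0.0351
gripper_force: 60.7
```

Emit:
jog_arm(targets=[0, 0, 0.001, 0, 1, 0, 0, 0.0015, 0, 1, 0, 0, 0.0015, 0, 1])

```text
time_s: 6.07
tool_pos: [0.5706, -0.0312, 0.0897]
tool_rot: [0.001, 0.7, 0.714, 0.0]
force: [-3.9, 1.8, 12.7]
opening: 0.0351
gripper_force: 62.4
```

Bottomed out: 12.7 N with no further descent. Ease off, open, and rise.

Emit:
jog_arm(targets=[0, 0, -0.0015, 0, 1, 0, 0, -0.0015, 0, 0.6, 0, 0, -0.0015, 0, 0.3, 0, 0, -0.0015, 0, 0, 0, 0, -0.0015, 0, 0, 0, 0, -0.0015, 0, 0, 0, 0, -0.03, 0, 0, 0, 0, -0.065, 0, 0, 0, 0, -0.1, 0, 0, 0, 0, -0.11, 0, 0])

```text
time_s: 6.9
tool_pos: [0.573, -0.0316, 0.2031]
tool_rot: [0.003, 0.7, 0.714, 0.002]
force: [1.7, 0.1, -0.2]
opening: 0.0851
gripper_force: 0.0
```

```bash
python3 - <<'E'
from h import *
T=tool_T(); p,d=read_camera("wrist"); cv2.imwrite("pics/wrist3.png",p); W=cloud("wrist",d,T@np.array(get_calibration("wrist")["T_tool_cam"])).reshape(-1,3)
print(T[:3,3].round(4))
n=(abs(W[:,0]-.57)<.04)&(abs(W[:,1]+.032)<.03)
for a,b in ((.115,.14),(.042,.056),(.034,.0415)):
    s=W[n&(W[:,2]>a)&(W[:,2]<b)]; print(a,len(s),cv2.minAreaRect(s[:,:2].astype(np.float32)),np.round(np.percentile(s,[1,50,99],axis=0),4).tolist())
p,d=read_camera("scene"); cv2.imwrite("pics/scene3.png",p); V=cloud("scene",d)
for nm in ("long_cell","cell_rack"):
    r=silhouettes("scene",nm)[0]; print(nm,r["p"],r["bbox"])
V=V.reshape(-1,3); p,d=read_camera("side"); S=cloud("side",d).reshape(-1,3)
for nm,U in (("scene",V),("side",S)):
    s=U[(abs(U[:,0]-.415)<.04)&(abs(U[:,1]-.215)<.03)&(U[:,2]>.045)&(U[:,2]<.07)]; print(nm,"cell",len(s),cv2.minAreaRect(s[:,:2].astype(np.float32)),np.round(np.percentile(s[:,2],[5,50,98]),4))
cv2.imwrite("pics/seat.png",cv2.resize(cv2.hconcat([cv2.imread("pics/scene3.png")[190:310,220:380],p[170:290,300:460]]),(800,300)))
E
```

```text
[ 0.573  -0.0316  0.2031]
0.115 1202 ((0.5702232718467712, -0.03216918185353279), (0.03597179055213928, 0.013497368432581425), 1.2211380004882812) [[0.5526, -0.0387, 0.1151], [0.5703, -0.0321, 0.1238], [0.588, -0.0268, 0.1253]]
0.042 1413 ((0.5704020261764526, -0.022655025124549866), (0.040574394166469574, 0.04462683945894241), 87.3552474975586) [[0.5484, -0.0378, 0.0421], [0.5704, -0.0238, 0.0498], [0.5918, -0.006, 0.0558]]
0.034 351 ((0.5691949129104614, -0.00932997465133667), (0.043808091431856155, 0.015032889321446419), 3.2755768299102783) [[0.5493, -0.0165, 0.0342], [0.5687, -0.0102, 0.0407], [0.5902, -0.0021, 0.0415]]
long_cell 0.67 [276.0, 323.3, 301.8, 360.4]
cell_rack 0.65 [267.3, 301.3, 325.7, 376.5]
scene cell 345 ((0.41492342948913574, 0.21476978063583374), (0.019625062122941017, 0.04460098594427109), 9.902710914611816) [0.0465 0.0542 0.0566]
side cell 189 ((0.4163123071193695, 0.21693193912506104), (0.020564543083310127, 0.04494087025523186), 11.812729835510254) [0.0469 0.0559 0.0588]
```

View pics/seat.png

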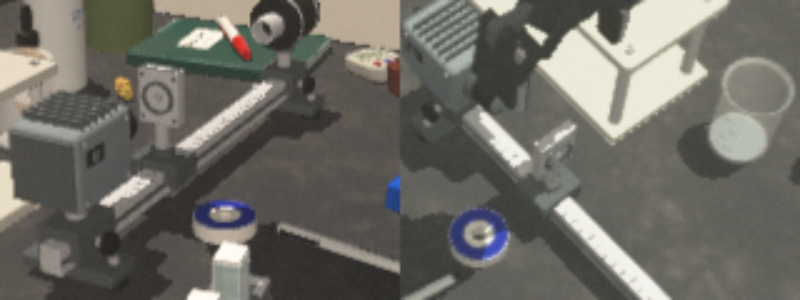

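Seated well: both views show the foot astride the rail, with the top at 0.124 and the foot top at 0.050 against 0.123 and 0.049 expected. Now over to the long cell.

Emit:
jog_arm(targets=[0.02, -0.012, 0, -0.03, 0, 0.052, -0.032, 0, -0.07, 0, 0.086, -0.052, 0, -0.11, 0, 0.12, -0.073, 0, -0.16, 0, 0.154, -0.094, 0, -0.16, 0, 0.188, -0.114, 0, -0.16, 0, 0.22, -0.134, 0, -0.16, 0, 0.243, -0.147, 0, -0.16, 0, 0.2505, -0.151, 0, -0.16, 0, 0.2505, -0.151, 0, -0.16, 0])

```text
time_s: 7.98
tool_pos: [0.4124, 0.2173, 0.1963]
tool_rot: [-0.001, 0.639, 0.769, -0.001]
force: [-0.3, -0.1, 0.4]
opening: 0.0858
gripper_force: 0.0
```

Emit:
jog_arm(targets=[0, 0, 0, 0, 0, 0, 0, 0, 0, 0, 0, 0, 0, 0, 0])

```text
time_s: 8.23
tool_pos: [0.4151, 0.2152, 0.1974]
tool_rot: [0.0, 0.642, 0.767, -0.0]
force: [0.1, -0.9, -0.1]
opening: 0.0858
gripper_force: 0.0
```

```bash
python3 - <<'E'
from h import *
T=tool_T(); p,d=read_camera("wrist"); cv2.imwrite("pics/wrist4.png",p); W=cloud("wrist",d,T@np.array(get_calibration("wrist")["T_tool_cam"])).reshape(-1,3)
print(T.round(4))
n=(abs(W[:,0]-.4155)<.04)&(abs(W[:,1]-.216)<.033)
s=W[n&(W[:,2]>.05)&(W[:,2]<.07)]; (c,wh,a)=cv2.minAreaRect(s[:,:2].astype(np.float32)); print(len(s),c,wh,a,np.percentile(s[:,2],[5,50,98]))
print("in tool",np.linalg.inv(T)@[c[0],c[1],.055,1])
for r in silhouettes("wrist","long_cell")[:3]: print(r["p"],r["bbox"])
E
```

```text
[[-1.769e-01  9.842e-01 -4.000e-04  4.151e-01]
 [ 9.842e-01  1.769e-01 -5.000e-04  2.152e-01]
 [-4.000e-04 -4.000e-04 -1.000e+00  1.974e-01]
 [ 0.000e+00  0.000e+00  0.000e+00  1.000e+00]]
1425 (0.41582751274108887, 0.21404911577701569) (0.0194474458694458, 0.043480582535266876) 10.653045654296875 [0.05313776 0.05591675 0.0573102 ]
in tool [-1.16150732e-03  5.87581990e-04  1.42384475e-01  1.00000000e+00]
0.56 [310.8, 175.8, 330.0, 241.8]
```

View pics/wrist4.png

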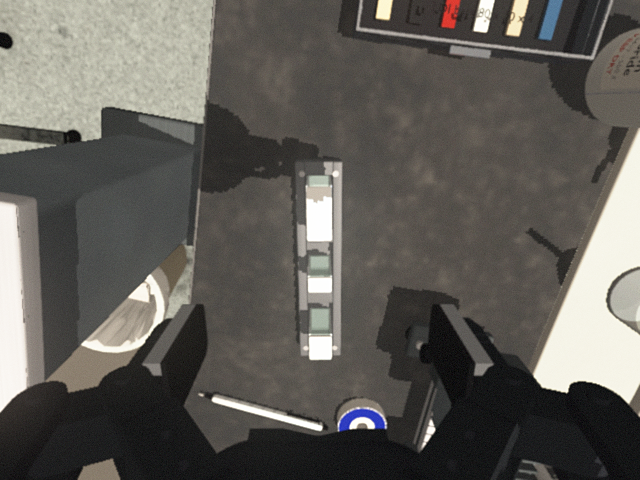

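The long cell's lid is at (319,208), with the short and medium cells below at (319,283) and (319,347). A dark box sits at the left, around (130,230), so I check its height before descending.

```bash
python3 - <<'E'
from h import *
T=tool_T(); p,d=read_camera("wrist"); W=cloud("wrist",d,T@np.array(get_calibration("wrist")["T_tool_cam"]))
for (u,v) in ((190,130),(185,200),(100,230),(60,160),(150,120),(20,300),(100,320)): print((u,v),W[v,u].round(3))
S=W.reshape(-1,3)
m=(abs(S[:,0]-.415)<.11)&(abs(S[:,1]-.215)<.08)&(S[:,2]>.06); print(m.sum(), S[m].round(3)[:5])
E
```

```text
(190, 130) [ 0.07   0.161 -0.752]
(185, 200) [ 0.112  0.003 -0.615]
(100, 230) [ 0.11   0.055 -0.217]
(60, 160) [-0.022  0.12  -0.34 ]
(150, 120) [-0.034  0.169 -0.743]
(20, 300) [ 0.148  0.061 -0.   ]
(100, 320) [ 0.11  -0.103 -0.218]
55533 [[0.364 0.216 0.215]
 [0.365 0.217 0.216]
 [0.365 0.217 0.216]
 [0.366 0.216 0.215]
 [0.366 0.216 0.215]]
```

That box is the cart, far below. Descend and grip.

Emit:
jog_arm(targets=[-0.001, 0.0005, 0.03, 0, 0, -0.001, 0.0005, 0.065, 0, 0, -0.001, 0.0005, 0.1, 0, 0, -0.001, 0.0005, 0.13, 0, 0, -0.001, 0.0005, 0.155, 0, 0.1, -0.001, 0.0005, 0.168, 0, 0.3, -0.001, 0.0005, 0.172, 0, 0.5, -0.001, 0.0005, 0.172, 0, 0.6, -0.001, 0.0005, 0.172, 0, 0.65, -0.001, 0.0005, 0.172, 0, 0.7])

```text
time_s: 9.22
tool_pos: [0.4163, 0.2156, 0.0269]
tool_rot: [0.001, 0.641, 0.768, 0.001]
force: [0.5, -0.1, 0.2]
opening: 0.0258
gripper_force: 0.0
```

Emit:
jog_arm(targets=[0, 0, 0, 0, 0.75, 0, 0, 0, 0, 0.8, 0, 0, 0, 0, 1, 0, 0, 0, 0, 1, 0, 0, 0, 0, 1])

```text
time_s: 9.63
tool_pos: [0.4163, 0.2157, 0.0271]
tool_rot: [0.001, 0.641, 0.768, 0.001]
force: [-0.3, -0.9, 6.5]
opening: 0.0191
gripper_force: 59.2
```

Emit:
jog_arm(targets=[0, 0, -0.01, 0, 1, 0, 0, -0.025, 0, 1, 0, 0, -0.05, 0, 1, 0, 0, -0.08, 0, 1, 0, 0, -0.11, 0, 1, 0, 0, -0.14, 0, 1, 0, 0, -0.17, 0, 1, 0, 0, -0.19, 0, 1, 0, 0, -0.2, 0, 1, 0, 0, -0.2, 0, 1])

```text
time_s: 10.47
tool_pos: [0.4167, 0.216, 0.229]
tool_rot: [0.002, 0.641, 0.768, 0.003]
force: [1.4, 0.2, -0.5]
opening: 0.0191
gripper_force: 59.0
```

Emit:
jog_arm(targets=[-0.01, 0.002, 0, 0, 1, -0.03, 0.007, 0, 0.02, 1, -0.06, 0.014, 0, 0.04, 1, -0.09, 0.02, 0, 0.06, 1, -0.12, 0.027, 0, 0.08, 1, -0.15, 0.034, 0, 0.1, 1, -0.18, 0.041, 0, 0.12, 1, -0.2, 0.046, 0, 0.14, 1, -0.21, 0.048, 0, 0.16, 1, -0.21, 0.048, 0, 0.16, 1])

```text
time_s: 11.3
tool_pos: [0.4998, 0.0153, 0.2245]
tool_rot: [-0.001, 0.701, 0.713, -0.001]
force: [0.2, 0.1, -1.2]
opening: 0.0188
gripper_force: 58.9
```

```bash
python3 - <<'E'
from h import *
s=state();T=tool_T(s);print(s["time_s"],T.round(4),s["opening"],s["gripper_force"])
d=np.array([.5729,-.151,.2])-T[:3,3]; print("shift",T[:3,:3].T@d)
E
```

```text
11.3 [[-1.600e-02  9.999e-01 -1.900e-03  4.998e-01]
 [ 9.999e-01  1.600e-02 -2.000e-04  1.530e-02]
 [-1.000e-04 -1.900e-03 -1.000e+00  2.245e-01]
 [ 0.000e+00  0.000e+00  0.000e+00  1.000e+00]] 0.01877743583929102 58.9447420835495
shift [-0.16744361  0.07049655  0.02435583]
```

Emit:
jog_arm(targets=[-0.02, 0.008, 0, 0, 1, -0.045, 0.018, 0, 0, 1, -0.07, 0.029, 0, 0, 1, -0.095, 0.04, 0, 0, 1, -0.12, 0.05, 0, 0, 1, -0.145, 0.061, 0.01, 0, 1, -0.16, 0.068, 0.02, 0, 1, -0.1675, 0.0705, 0.0245, 0, 1, -0.1675, 0.0705, 0.0245, 0, 1, -0.1675, 0.0705, 0.0245, 0, 1])

```text
time_s: 12.13
tool_pos: [0.5728, -0.1473, 0.2006]
tool_rot: [-0.001, 0.7, 0.714, -0.0]
force: [0.4, 0.3, 0.7]
opening: 0.0188
gripper_force: 59.0
```

Emit:
jog_arm(targets=[0, 0, 0.01, 0, 1, 0, 0, 0.03, 0, 1, 0, 0, 0.05, 0, 1, 0, 0, 0.07, 0, 1, 0, 0, 0.085, 0, 1, 0, 0, 0.095, 0, 1, 0, 0, 0.1, 0, 1, 0, 0, 0.1, 0, 1, 0, 0, 0.1, 0, 1])

```text
time_s: 12.88
tool_pos: [0.574, -0.1484, 0.1018]
tool_rot: [0.0, 0.7, 0.714, 0.0]
force: [0.3, -1.6, -1.4]
opening: 0.0189
gripper_force: 59.0
```

```bash
cat > m5.py <<'E'
from h import *
import sys; n=sys.argv[1]
s=state();T=tool_T(s);print(s["time_s"],T.round(4),s["opening"])
for c in ("wrist","scene","side"):
    p,d=read_camera(c); cv2.imwrite(f"pics/{c}{n}.png",p)
    W=cloud(c,d,T@np.array(get_calibration(c)["T_tool_cam"]) if c=="wrist" else None).reshape(-1,3)
    t=T[:3,3]
    r=W[(abs(W[:,2]-.040)<.004)&(abs(W[:,0]-.57)<.02)&(((W[:,1]>-.12)&(W[:,1]<-.06))|((W[:,1]>-.215)&(W[:,1]<-.185)))]; b=[]
    for y in np.arange(-.215,-.06,.004):
        k=r[abs(r[:,1]-y)<.002]
        if len(k)>6 and .015<np.ptp(k[:,0])<.021: b.append((y,(k[:,0].min()+k[:,0].max())/2))
    if len(b)>3:
        b=np.array(b); f=np.polyfit(b[:,0],b[:,1],1); print(c,"rail at hold",np.polyval(f,-.152),f,len(b))
    for nm,z0,z1 in (("lid",.1195,.129),("body",.078,.1195)):
        q=W[(abs(W[:,0]-t[0])<.0115)&(abs(W[:,1]+.152)<.035)&(W[:,2]>z0)&(W[:,2]<z1)]
        if len(q)>10: print(c,nm,len(q),cv2.minAreaRect(q[:,:2].astype(np.float32)),np.percentile(q[:,2],[1,50,99]).round(4),np.percentile(q[:,1],[1,99]).round(4))
    q=W[(abs(W[:,0]-.57)<.02)&(W[:,2]>.092)&(W[:,2]<.115)]
    l=q[(q[:,1]>0)&(q[:,1]<.05)]; e=q[(q[:,1]<-.2)&(q[:,1]>-.26)]
    for nm,k in (("lamp",l),("det",e)):
        if len(k)>10: print(c,nm,np.percentile(k[:,1],[1,50,99]).round(4),len(k))
E
python3 m5.py 5
```

```text
12.8833 [[-2.060e-02  9.998e-01  6.000e-04  5.740e-01]
 [ 9.998e-01  2.060e-02 -2.000e-04 -1.484e-01]
 [-2.000e-04  6.000e-04 -1.000e+00  1.018e-01]
 [ 0.000e+00  0.000e+00  0.000e+00  1.000e+00]] 0.01893712457647666
wrist rail at hold 0.5715237046827143 [-0.0166946   0.56898613] 15
wrist lid 983 ((0.5745084285736084, -0.14983248710632324), (0.022971807047724724, 0.044744253158569336), 2.4223015308380127) [0.1197 0.1255 0.129 ] [-0.1697 -0.1277]
wrist body 1816 ((0.5739216804504395, -0.13316850364208221), (0.022961938753724098, 0.011505517177283764), 1.077193021774292) [0.0826 0.1044 0.1192] [-0.1381 -0.1277]
wrist det [-0.2274 -0.2239 -0.2225] 127
scene rail at hold 0.5696897161796499 [-0.01854008  0.56687162] 6
scene lid 45 ((0.57433021068573, -0.14003755152225494), (0.022193659096956253, 0.029095923528075218), 7.623478889465332) [0.1197 0.1243 0.1285] [-0.1473 -0.1247]
scene body 221 ((0.5658488273620605, -0.14468452334403992), (0.047617312520742416, 0.02132740244269371), 63.941123962402344) [0.0811 0.0965 0.1192] [-0.17   -0.1255]
scene lamp [0.0308 0.0341 0.0407] 23
scene det [-0.2529 -0.2419 -0.2203] 167
side rail at hold 0.5718459115101133 [-0.0198653   0.56882639] 14
side lid 36 ((0.5738841891288757, -0.1636791080236435), (0.01249528769403696, 0.021933823823928833), 89.91936492919922) [0.1202 0.1247 0.1289] [-0.1699 -0.1574]
side body 107 ((0.5699921250343323, -0.16375070810317993), (0.015276091173291206, 0.02848448045551777), 41.72079086303711) [0.0828 0.1002 0.1188] [-0.1701 -0.1498]
side lamp [0.03  0.035 0.049] 140
side det [-0.2591 -0.2337 -0.2208] 196
```

View pics/wrist5.png

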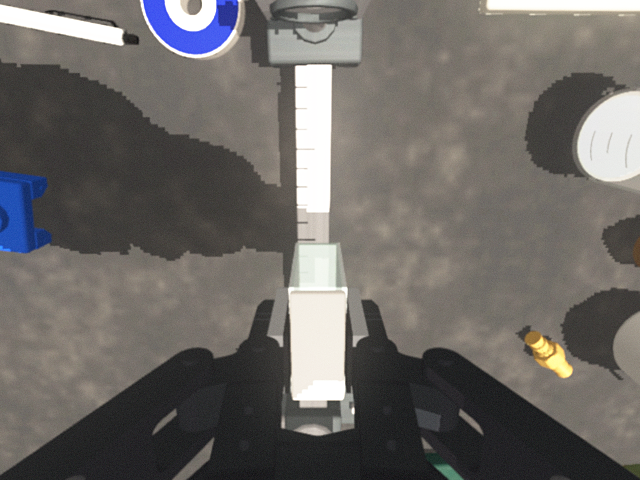

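The cell is held upright above the rail: lid at (318,345), clear end at (319,265) facing the stop, and the fingers only on the broad faces. Fine adjust.

Emit:
jog_arm(targets=[-0.001, -0.0005, 0.002, 0, 1, -0.003, -0.0015, 0.005, 0, 1, -0.003, -0.0015, 0.005, 0, 1, -0.003, -0.0015, 0.005, 0, 1, -0.003, -0.0015, 0.005, 0, 1, -0.003, -0.0015, 0.005, 0, 1])

```text
time_s: 13.53
tool_pos: [0.5722, -0.1518, 0.0963]
tool_rot: [-0.0, 0.7, 0.714, -0.0]
force: [0.1, 0.0, -0.2]
opening: 0.0191
gripper_force: 59.0
```

```bash
python3 m5.py 6 | grep -v -e lamp -e "scene body" -e "side body"; python3 - <<'E'
from h import *
T=tool_T(); p,d=read_camera("wrist"); W=cloud("wrist",d,T@np.array(get_calibration("wrist")["T_tool_cam"])).reshape(-1,3)
q=W[(abs(W[:,0]-.572)<.03)&(abs(W[:,1]+.152)<.03)&(W[:,2]>.115)&(W[:,2]<.14)]
h=np.median(q[(abs(q[:,0]-.572)<.006)][:,2]); print("lid z",h)
for y in np.arange(-.17,-.126,.006):
    k=W[(abs(W[:,1]-y)<.002)&(abs(W[:,2]-h)<.0025)&(abs(W[:,0]-.572)<.015)]
    if len(k)>5: print(y.round(3),np.percentile(k[:,0],[1,99]).round(4),k[:,0].mean().round(4),np.median(k[:,2]).round(4))
E
```

```text
13.5333 [[-0.0199  0.9998 -0.      0.5722]
 [ 0.9998  0.0199  0.     -0.1518]
 [ 0.     -0.     -1.      0.0963]
 [ 0.      0.      0.      1.    ]] 0.019069466035024494
wrist rail at hold 0.5715249204739329 [-0.01701803  0.56893818] 15
wrist lid 6490 ((0.5726974606513977, -0.1530286967754364), (0.02301338128745556, 0.04426046833395958), 2.259204387664795) [0.1201 0.125  0.1278] [-0.1741 -0.1316]
wrist body 2200 ((0.5721277594566345, -0.13665470480918884), (0.02296481467783451, 0.01163347065448761), 1.2268404960632324) [0.0787 0.1037 0.1192] [-0.1419 -0.1312]
wrist det [-0.2248 -0.2235 -0.2222] 36
scene rail at hold 0.5700377051740652 [-0.01212829  0.5681942 ] 6
scene lid 71 ((0.5716599225997925, -0.15287160873413086), (0.04596797004342079, 0.02295289933681488), 86.86080932617188) [0.1196 0.1235 0.1285] [-0.1732 -0.1298]
scene det [-0.2526 -0.2413 -0.2214] 145
side rail at hold 0.571872613172585 [-0.02021586  0.5687998 ] 15
side lid 96 ((0.5727354288101196, -0.16467402875423431), (0.022509030997753143, 0.015807390213012695), 5.590307712554932) [0.1197 0.1245 0.128 ] [-0.1723 -0.1569]
side det [-0.2571 -0.234  -0.2207] 201
lid z 0.12499270843345084
-0.17 [0.5635 0.5818] 0.5726 0.1251
-0.164 [0.5631 0.5818] 0.5726 0.1251
-0.158 [0.5631 0.5818] 0.5724 0.1251
-0.152 [0.5629 0.5818] 0.5725 0.1251
-0.146 [0.5628 0.5816] 0.5722 0.125
-0.14 [0.5577 0.5866] 0.5727 0.125
-0.134 [0.5628 0.5811] 0.5719 0.1249
```

The cell centre measures (0.572, -0.153, 0.1005) and the lid is level. Let it settle, with one last look.

Emit:
jog_arm(targets=[0, 0, 0, 0, 1, 0, 0, 0, 0, 1, 0, 0, 0, 0, 1, 0, 0, 0, 0, 1, 0, 0, 0, 0, 1, 0, 0, 0, 0, 1])

```text
time_s: 14.23
tool_pos: [0.5723, -0.1517, 0.0963]
tool_rot: [-0.0, 0.7, 0.714, 0.0]
force: [-0.3, 0.4, -0.1]
opening: 0.019
gripper_force: 59.0
```

```bash
python3 -c "
import cv2
cv2.imwrite('pics/fin.png',cv2.resize(cv2.imread('pics/scene6.png')[170:390,200:420],(580,580)))"
```

```text
(no output)
```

View pics/fin.png

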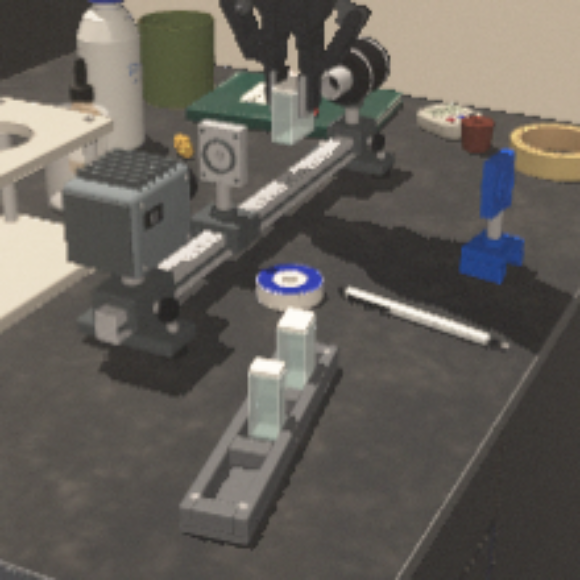

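The stop is astride the rail at crop (225,180), the long cell is held at (290,110) before the detector, and the two shorter cells are still in the rack at (267,400) and (296,350). Handing in.

```bash
python3 -c "from plant import finish_job; print(finish_job())"
```

```text
the job is handed in; nothing more can be done
None
```

I handed the job in at about 14 s: the aperture stop is seated on the lamp's half and released, and the longest cell is held upright by its frosted faces on the beam over the detector's half, within about 1 mm of centre by my measurements; the two shorter cells are still in the rack.

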